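# Third hand for a hat peg on the store's hat rail

## Robot

A 6-joint arm with a two-finger parallel gripper is mounted at the origin on the work surface. World frame = base frame: x ahead of the robot, y to its left, z up, the work surface at z = 0. Lengths are in mm, angles in rad, forces in N, time in s.
With the tool pointing down it reaches from about 300 to 775 mm from the base axis. Payload 14.6 kg.
Tool frame: the origin (TCP) lies on the mounting face of the last link; the fingertips stand 199 mm ahead of it and the grasp point (between the pads) lies 180 mm ahead of it; z points along the fingers, y is the line along which they close (so a half turn about z gives the same grasp; the last joint's range is limited). The gripper opens to 94 mm and grips with 3 to 60 N. Pads are 16 mm wide; open, the fingers measure 119 mm over their backs; the gripper's body (75 mm by 177 mm) begins 78 mm behind the grasp point.
Start: joints at [-1.348, 0.3, 1.521, -0, 1.321, -0.067], TCP at [157.162, -527.059, 404.646] pointing down, gripper open.
Joint ranges: [-3.03, 3.03], [-0.79, 2.21], [0.23, 2.52], [-1.04, 4.18], [0, 3.07], [-2.55, 2.55]. Speed limits (rad/s): [2.22, 2.22, 2.57, 3.14, 3.14, 3.14].

## Interface

Orientations are given as [roll, pitch, yaw] about the fixed x, y, z axes, in that order (R = Rz(yaw) Ry(pitch) Rx(roll)).
In Python, from cell import manip gives the robot as it stands. The module is installed in compiled form; this text tells all that it offers.
- The arm moves only by the shell command python3 -m creep 'ROWS' [FORCE]. ROWS is a JSON object of lists of equal length, an entry for each row: "slide": the shift along the world's x, y, z in cm, a list of three; "turn": the turn about the world's z in rad; "claw": the opening, from 0 (shut) to 1 (fully open). A call has 1 to 8 rows; each row shifts and turns the commanded pose from where the row before left it; what a row does not reach is not made up. A row lasts 1/8 s, in which the tool goes at most 62.5 mm and 10.7 degrees, less where a joint would pass 70% of its speed; a pose out of reach is approached as far as the arm can. A call with a gripper value outside its range is refused whole. The fingers move at their own pace and stop on an object; FORCE is the grip in N (left out, the last holds). Time passes only in rows, so rows that do not move let the fingers close. It gives the time, the measured TCP pose, the force, the opening and the grip force at its end, in the units of the state.
- manip.read_state(): the state, without advancing time (a new reading comes with each control period).
- manip.camera(name): name is "scene" or "top"; returns (picture, depth): 400x640x3 uint8, red, green, blue; 400x640 float32, mm along the optical axis (not along the pixel's ray), 0 where there is no reading.
- manip.calibration(name): a dict with "intrinsics" (3x3 intrinsics, pixels), "pose" (4x4, takes a point from camera to world coordinates). Camera axes: x right, y up, looking along -z (the intrinsics and any distortion apply to the point x, -y, -z); pixel columns grow to the right and rows downward; lengths in mm; the calibration is good to about 2 mm. A picture is of the moment at which its call begins. calibration takes no time and is no camera call.
- manip.sign_off(): hands the job in; it is judged then, once.
Trained networks look in the newest picture that a camera, given by its name, has taken for a name from the list of things; names that differ only in an ending like _2 or _b are one class to them, and where a whole thing is asked for, a point or a joint stands for the part that bears it (a point fixed in the world has none). Each returns a list of dicts, best first, with "score" (0 to 1); they miss things now and then, are a little off and sometimes report something else, mostly with a low value. They report only what shows in the picture. A call takes as long as a camera call. They do not tell look-alikes from the thing itself.
- manip.cut_out(query, camera): "mask" (400x640 bool, what is visible of it) and "position" ([column, row] in pixels, amid what is visible of it).
The state is a dict: "clock": time; "joints": joint angles; "qd": joint speeds; "effort": joint torques, N m; "eef_pos": TCP position; "eef_rot": TCP orientation; "wrist_force": force on the tool from outside, world axes, zero at the start; "moment": the same for the moment, N m; "finger_gap": finger opening in mm; "finger_force": force on a finger pad.
Only numpy, scipy, OpenCV 4.12 (cv2) and the standard library are available. Lean on these libraries where they do the work, as an engineer would, in place of code of your own. Each camera call takes 0.05 s, during which the arm holds its last target. There are 200 camera calls.

## Task

Pick up the loose green hat peg from the bench and hook its saddle over the galvanised hat rail, centred on the blue tape mark, fully down on the rail and level. Then be my third hand while I screw it on from behind: press its plate flat against the front of the rail with a steady push of about 12 newtons (keep it between 6 and 18 once you hold it, and do not ram it), and finish while still holding it there: do not let go. Leave the other things on the bench where they are.

Things in the scene. Friction and masses are not known exactly. Their poses are not given: they have to be found in the camera images.
- peg: The loose hat peg (0.15 to 0.25 kg), on the left or right of the bench, standing upright on the lower edge of its green plate (60 wide, 64 high, 4 thick) and the rim of its wooden end disc (70 dia. x 16), arm level. Origin: on the plate's back face (it meets the rail), mid width, lower edge. +x out of that back face, +y along the width, +z up. Plate x -4 to 0, arm x -84 to -4, disc x -100 to -84.
- peg_arm (a point): Middle of the peg's square beech arm, where it is gripped: peg x = -44, 35 above the plate's lower edge. Section 24 x 24; the two upright sides to pinch are 24 apart across peg y, with 28 of bare arm to each side of this point along it.
- peg_seat (a point): Inner corner of the peg's saddle: on the plate's back face (peg x = 0), mid width, under the bridge, 60 above the plate's lower edge, 25 above the arm's axis. The 4 thick bridge runs back from here to a back leg, 24 deep, flared at its end. Gap between plate and leg: 30, open below. Hung fully down and pressed flat, this point meets the origin of mark. Axes as the peg.
- mark: Where the peg goes on the rail: blue tape 18 wide over the rail, up to 75 from the rail's middle, a dark screw hole 14 to each side. Origin: the rail's top front edge, 190 above the bench, mid tape. +x level through the rail (20 thick) from front to back: the way to press, away from the robot; +y along the rail; +z up.
- rail_face: Front face of the hat rail, which the peg's plate is pressed against: rigid, fixed, flat, upright, 525 long, from 150 to 188 above the bench. The push is the force between the peg and this face; leaning down on the rail's top as well would take part of the push by friction. Origin and axes are those of rack.
- rack: Low galvanised bench rack, fixed: 600 wide, 220 deep, four corner posts 215 high, the hat rail (20 thick, 40 high, top at 190) across its front, behind it a deck with shoes and a carton below 135. Two like pegs are already screwed on, 205 either side of the middle. Origin: on the bench below the middle of the rail's front face; +x back through the rail, +y along it, +z up. Turned up to 0.18 rad.
- jar_mid (a point): Bystander: glass specimen jar, 80 diameter, 87 high, on the bench on the side where the peg is not; this is its centre.
- rock: Bystander: brown mineral lump, about 110 across, 64 high, on the left of the bench; origin under its middle.
- driver: Bystander: screwdriver lying on the right of the bench; origin under it.
- tape: Bystander: roll of blue tape, 96 diameter, 25 high, on the bench before the rack; origin under its centre.
There are look-alikes about, which are no part of the job. Of the things like the peg, leave any that is orange or white; of the rest the smaller one is meant.

How it is judged:
By the outcome, as a careful person would: the job done as asked, in the order asked, and still so for the second after the job is handed in, while the arm keeps its last pose, push and grip.
It also fails if it takes over 54 s, if anything falls off the work surface, if the arm or the gripper's body presses on something with over 40 N, if the wrist force passes 120 N, or if a joint passes its speed limit or range.

## Working session

There is one attempt and no reset: what is moved stays moved. The work goes in short steps, Python scripts to look and compute and a shell command to move; the robot and the scene stay as the last step left them, time stands still between calls to the robot, and variables do not carry over. Pictures are saved under pics/ and viewed, at most 10 in all, crops included, and the job is handed in when it is done.

```bash
mkdir -p pics; cat > h.py <<'E'
import numpy as np, cv2
from cell import manip
def world(cam, depth, uv=None):
    c=manip.calibration(cam);K=np.array(c["intrinsics"]);T=np.array(c["pose"])
    v,u=np.mgrid[0:400,0:640] if uv is None else (np.array(uv)[...,1],np.array(uv)[...,0])
    d=depth if uv is None else depth[v.astype(int),u.astype(int)]
    x=(u-K[0,2])/K[0,0]*d; y=(v-K[1,2])/K[1,1]*d
    P=np.stack([x,-y,-d],-1)
    return P@T[:3,:3].T+T[:3,3]
E
python3 - <<'E'
from h import *
for n in("scene","top"):
    p,d=manip.camera(n); cv2.imwrite(f"pics/{n}0.png",p[...,::-1]); np.save(f"{n}0.npy",d)
    c=manip.calibration(n);print(n,c.keys(),np.round(c["intrinsics"],1).tolist(),np.round(c["pose"],3).tolist())
    for q in("peg","mark","rack","jar_mid","rock","tape"):
        for r in manip.cut_out(q,n)[:5]:
            u,v=map(int,r["position"]);m=r["mask"]
            W=world(n,d)[m&(d>0)]
            print(n,q,round(r["score"],2),u,v,m.sum(),np.round(np.median(W,0)),np.round(W.max(0)-W.min(0)) )
print(manip.read_state())
E
```

```text
scene dict_keys(['intrinsics', 'pose']) [[436.0, 0.0, 312.9], [0.0, 436.0, 197.6], [0.0, 0.0, 1.0]] [[0.49, -0.505, 0.711, 1379.286], [0.871, 0.299, -0.389, -526.334], [-0.016, 0.81, 0.586, 918.167], [0.0, 0.0, 0.0, 1.0]]
scene peg 0.79 254 245 599 [ 421. -219.   48.] [358. 115. 215.]
scene peg 0.71 213 210 1306 [ 236. -277.   64.] [212. 239. 104.]
scene peg 0.66 369 176 843 [311. 278.  62.] [149. 186.  94.]
scene peg 0.62 219 280 969 [ 525. -348.   49.] [182. 137.  74.]
scene mark 0.44 372 214 57 [641.  66. 189.] [25. 30. 29.]
scene rack 0.9 367 269 22395 [756. -40. 113.] [622. 851. 223.]
scene jar_mid 0.51 390 199 164 [512. 255.  58.] [156. 163. 188.]
scene jar_mid 0.33 313 223 367 [423.  -3.  21.] [ 94. 113.  33.]
scene rock 0.84 455 183 245 [511. 500.  56.] [209. 216. 151.]
scene tape 0.81 310 223 398 [421.  -9.  20.] [128.  95.  32.]
top dict_keys(['intrinsics', 'pose']) [[426.5, 0.0, 308.2], [0.0, 426.5, 201.6], [0.0, 0.0, 1.0]] [[0.014, 0.992, -0.122, 310.852], [-1.0, 0.011, -0.021, -13.922], [-0.019, 0.122, 0.992, 1513.857], [0.0, 0.0, 0.0, 1.0]]
top peg 0.97 228 256 966 [300
[... 517 characters left out ...]
clock': 0.7, 'joints': array([-1.34760771e+00,  2.99875259e-01,  1.52097011e+00, -6.60287461e-06,
        1.32072044e+00, -6.65678982e-02]), 'qd': array([ 3.46901094e-04,  5.09941645e-05, -4.13699501e-04,  1.53916978e-03,
        6.28034017e-04, -1.68414466e-03]), 'effort': array([ 1.89563136e-03, -5.31571734e+01, -3.52882504e+01,  7.08217034e-02,
        2.13497429e-02,  1.56035458e-05]), 'eef_pos': array([ 157.15734908, -527.06077828,  404.67181505]), 'eef_rot': array([3.14156629e+00, 8.16912709e-06, 2.89758149e-01]), 'wrist_force': array([ 0.88316377, -0.02188927,  0.1427966 ]), 'moment': array([-0.0319959 ,  0.0259872 ,  0.02638316]), 'finger_force': 0.0, 'finger_gap': 93.73183100562406}
```

View pics/scene0.png

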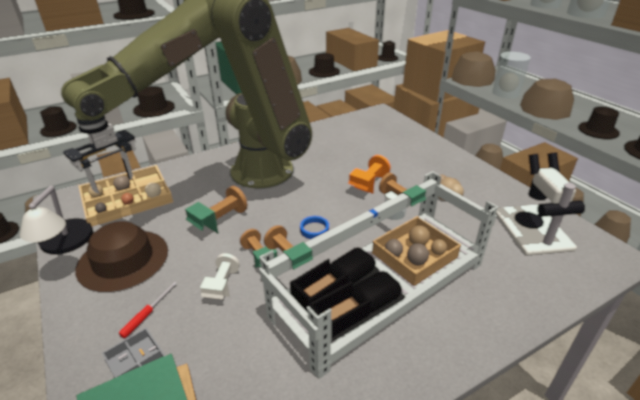

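View pics/top0.png

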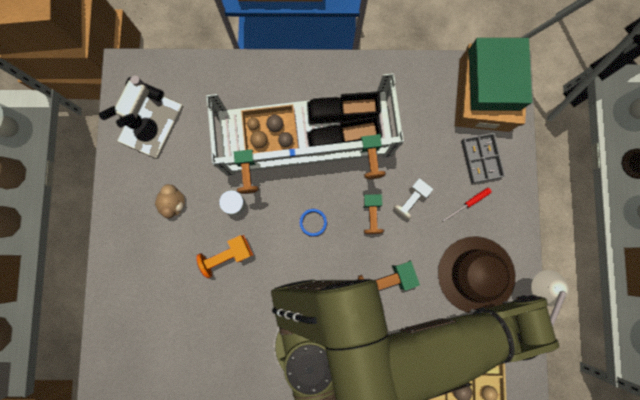

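```bash
python3 - <<'E'
from h import *
a=cv2.imread("pics/top0.png");b=cv2.imread("pics/scene0.png")
ca=cv2.resize(a[130:300,220:440],None,fx=3,fy=3,interpolation=cv2.INTER_CUBIC)[:,:660]
cb=cv2.resize(b[165:265,180:440],None,fx=3,fy=3,interpolation=cv2.INTER_CUBIC)
cv2.imwrite("pics/crop1.png",ca[:590])
cv2.imwrite("pics/crop2.png",cb)
for n,im in(("top",a),("scene",b)):
    d=np.load(f"{n}0.npy");W=world(n,d);h=cv2.cvtColor(im,cv2.COLOR_BGR2HSV)
    boxes={"top":{"peg":(360,190,388,238),"big":(375,255,420,300),"rail":(215,140,395,172)},"scene":{"peg":(235,225,275,268),"big":(180,180,250,232),"rail":(260,175,440,265)}}[n]
    for k,(u0,v0,u1,v1) in boxes.items():
        w=W[v0:v1,u0:u1].reshape(-1,3);hh=h[v0:v1,u0:u1].reshape(-1,3)
        if k=="rail":
            bl=(hh[:,0]>100)&(hh[:,0]<130)&(hh[:,1]>110)&(w[:,2]>140)
            uv=np.mgrid[v0:v1,u0:u1].reshape(2,-1).T[bl]
            print(n,"tape",bl.sum(),np.round(np.c_[uv[:,::-1],w[bl]]).astype(int).tolist())
            r=w[(abs(w[:,2]-190)<5)]
            print("railtop",len(r),cv2.fitLine(r[:,:2].astype(np.float32),cv2.DIST_HUBER,0,.01,.01).ravel(),r.min(0),r.max(0),np.median(r[:,2]))
        else:
            g=(hh[:,0]>60)&(hh[:,0]<95)&(hh[:,1]>80)&(w[:,2]>15)&(w[:,2]<150)
            t=(hh[:,0]<22)&(hh[:,1]>80)&(w[:,2]>15)&(w[:,2]<150)
            for nm,m in(("green",g),("wood",t)):
                q=w[m]
                print(n,k,nm,m.sum(),np.round(q.min(0)),np.round(q.max(0)),np.round(np.median(q,0)))
                if len(q)>5:print("  ",cv2.minAreaRect(q[:,:2].astype(np.float32)))
E
```

```text
top peg green 188 [ 478. -233.   30.] [ 518. -177.   70.] [ 496. -205.   63.]
   ((497.32470703125, -204.37713623046875), (38.36982727050781, 55.28944396972656), 4.001721382141113)
top peg wood 263 [ 384. -241.   21.] [ 479. -176.   77.] [ 416. -207.   48.]
   ((431.37518310546875, -207.7200469970703), (94.205078125, 64.79838562011719), 1.1411782503128052)
top big green 429 [ 201. -347.   25.] [ 292. -277.   97.] [ 246. -311.   89.]
   ((245.27442932128906, -313.0782470703125), (83.79737854003906, 50.84617614746094), 19.124984741210938)
top big wood 244 [ 198. -298.   23.] [ 252. -213.   74.] [ 225. -254.   65.]
   ((222.56283569335938, -255.40818786621094), (39.25629806518555, 76.92362976074219), 18.4106388092041)
top tape 34 [[290, 149, 640, 74, 195], [291, 149, 640, 70, 194], [292, 149, 641, 68, 189], [293, 149, 640, 64, 196], [290, 150, 639, 74, 184], [291, 150, 637, 70, 194], [292, 150, 638, 68, 189], [293, 150, 638, 64, 189], [290, 151, 634, 74, 193], [291, 151, 635, 71, 187], [292, 151, 634, 67, 190], [293, 151, 634, 64, 190], [294, 151, 636, 61, 184], [290, 152, 631, 74, 189]
[... 1538 characters left out ...]
, [371, 211, 631, 63, 190], [372, 211, 630, 67, 187], [373, 211, 634, 67, 190], [374, 211, 638, 68, 192], [375, 211, 638, 71, 191], [372, 212, 639, 60, 192], [373, 212, 638, 65, 190], [374, 212, 642, 65, 192], [375, 212, 639, 71, 189], [376, 212, 641, 73, 189], [373, 213, 642, 62, 190], [374, 213, 644, 63, 191], [375, 213, 642, 69, 188], [376, 213, 644, 71, 188], [374, 214, 643, 65, 186], [375, 214, 646, 65, 189], [376, 214, 641, 73, 182], [374, 215, 643, 65, 183], [375, 215, 641, 70, 180], [376, 215, 643, 72, 180]]
railtop 1590 [ 1.2548025e-01 -9.9209613e-01  6.4499841e+02 -4.6820416e+00] [ 512.85941814 -282.38570131  185.08254191] [694.24688517 316.17929962 194.98092562] 190.20741904940434
```

View pics/crop1.png

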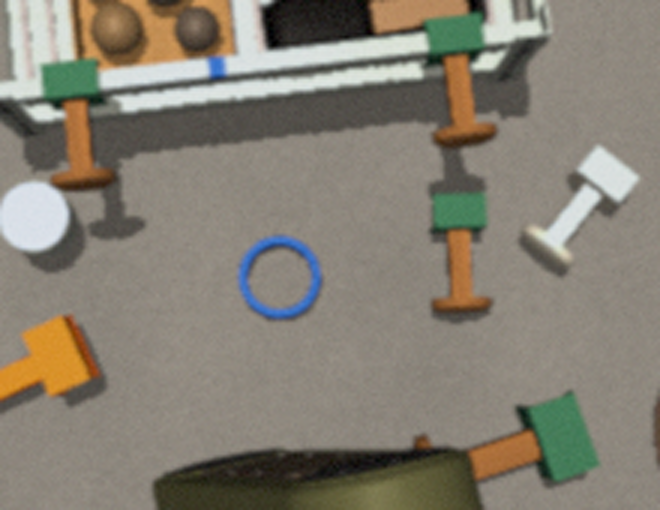

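View pics/crop2.png

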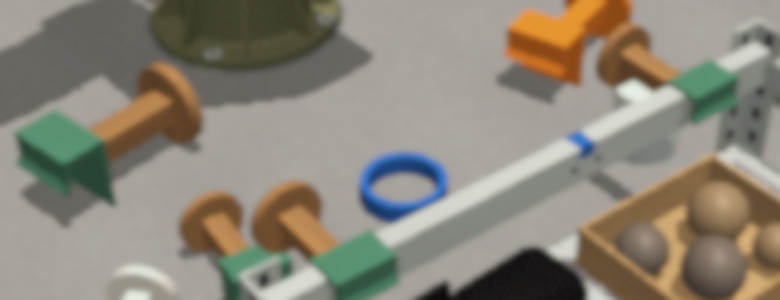

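Peg-like things in the top view: orange (225,258), white (413,198), large green (395,280) and small green (373,213). The two on the rail, (245,158) and (373,143), are already fixed. The crop confirms that the small green one, about 60 wide with the plate facing the rack, is the peg. Its grip point is at about (439, -207, 35) and its yaw is about 0.03. The tape is at top (292,152), so mark ≈ (621, 66, 190), with rail yaw about 0.12.

```bash
python3 -m creep '{"slide":[[4.0,4.6,0],[4.0,4.6,0],[4.0,4.6,0],[4.0,4.6,0],[4.0,4.6,0],[4.0,4.6,0],[4.2,4.4,0],[0,0,0]],"turn":[-0.04,-0.04,-0.04,-0.04,-0.04,-0.03,-0.02,0],"claw":[1,1,1,1,1,1,1,1]}' 40
python3 - <<'E'
from h import *
from scipy.optimize import least_squares
d=np.load("top0.npy");W=world("top",d);im=cv2.imread("pics/top0.png");h=cv2.cvtColor(im,cv2.COLOR_BGR2HSV)
w=W[140:172,215:395].reshape(-1,3);hh=h[140:172,215:395].reshape(-1,3)
r=w[(abs(w[:,2]-190)<5)&(abs(w[:,0]-(632-.118*(w[:,1]-67)))<14)&(w[:,1]>-140)&(w[:,1]<150)]
print("rail mid-line",cv2.fitLine(r[:,:2].astype(np.float32),cv2.DIST_L2,0,.01,.01).ravel(),len(r))
dev=r[:,0]+.119*(r[:,1]-67); print(np.percentile(dev,[1,5,50,95,99]))
w=W[190:238,360:388].reshape(-1,3);hh=h[190:238,360:388].reshape(-1,3)
a=w[(abs(w[:,2]-46)<6)&(w[:,0]>402)&(w[:,0]<475)&(hh[:,0]<22)&(hh[:,1]>80)]
print("arm",len(a),cv2.fitLine(a[:,:2].astype(np.float32),cv2.DIST_L2,0,.01,.01).ravel(),a.min(0),a.max(0))
s=manip.read_state();print(s["eef_pos"],s["eef_rot"],s["wrist_force"])
E
```

```text
clock: 1.7
eef_pos: [440.9, -204.4, 404.6]
eef_rot: [-3.141, -0.0, 0.044]
wrist_force: [-0.8, -0.4, -1.1]
finger_gap: 93.9
finger_force: 0.0
rail mid-line [ 1.2882696e-01 -9.9166709e-01  6.3997180e+02  4.6748052e+00] 551
[621.60795097 622.85124885 632.33086178 642.11297045 643.87388482]
arm 145 [ 9.9902785e-01  4.4083543e-02  4.3808624e+02 -2.0803320e+02] [ 402.00481468 -221.3492491    40.39429473] [ 474.75554326 -196.30887744   51.89683665]
[ 440.91583199 -204.44935585  404.57171891] [-3.14134181e+00 -1.68567289e-04  4.44111018e-02] [-0.77854001 -0.41992357 -1.12830225]
```

```bash
python3 -m creep '{"slide":[[-0.2,-0.35,-4],[0,0,-5],[0,0,-5],[0,0,-3.5],[0,0,-1.4],[0,0,0],[0,0,0],[0,0,0]],"turn":[0,0,0,0,0,0,0,0],"claw":[1,1,1,1,1,1,0,0]}' 40
python3 -m creep '{"slide":[[0,0,0],[0,0,0],[0,0,0],[0,0,0]],"turn":[0,0,0,0],"claw":[0,0,0,0]}' 40
```

```text
clock: 2.7
eef_pos: [437.4, -210.7, 216.8]
eef_rot: [3.141, -0.002, 0.04]
wrist_force: [0.5, 0.1, -0.9]
finger_gap: 77.5
finger_force: 0.0
clock: 3.2
eef_pos: [437.2, -210.5, 215.7]
eef_rot: [-3.142, -0.0, 0.04]
wrist_force: [0.1, 0.1, -0.1]
finger_gap: 37.2
finger_force: 0.0
```

```bash
python3 -m creep '{"slide":[[0,0,0],[0,0,0],[0,0,0],[0,0,0]],"turn":[0,0,0,0],"claw":[0,0,0,0]}' 50
python3 -m creep '{"slide":[[0,0,3],[0,0,5],[0,0,5],[0,0,4],[0,0,0],[0,0,0]],"turn":[0,0,0,0.04,0.04,0],"claw":[0,0,0,0,0,0]}'
python3 - <<'E'
from h import *
for n in("scene","top"):
    p,d=manip.camera(n); cv2.imwrite(f"pics/{n}1.png",p[...,::-1]); np.save(f"{n}1.npy",d)
s=cv2.imread("pics/scene1.png")[110:290,180:440];t=cv2.imread("pics/top1.png")[120:270,250:450]
t=cv2.resize(t,None,fx=2,fy=2,interpolation=cv2.INTER_CUBIC);s=cv2.resize(s,None,fx=1.5,fy=1.5)
o=np.zeros((300,800,3),np.uint8);o[:270,:390]=s;o[:,400:]=t;cv2.imwrite("pics/c3.png",o)
E
```

```text
clock: 3.7
eef_pos: [437.1, -210.5, 215.6]
eef_rot: [-3.141, 0.0, 0.04]
wrist_force: [-0.6, -0.4, -0.5]
finger_gap: 23.4
finger_force: 49.9
clock: 4.45
eef_pos: [437.0, -210.5, 385.5]
eef_rot: [-3.142, 0.0, 0.12]
wrist_force: [0.2, -0.1, -3.0]
finger_gap: 23.7
finger_force: 49.9
```

View pics/c3.png

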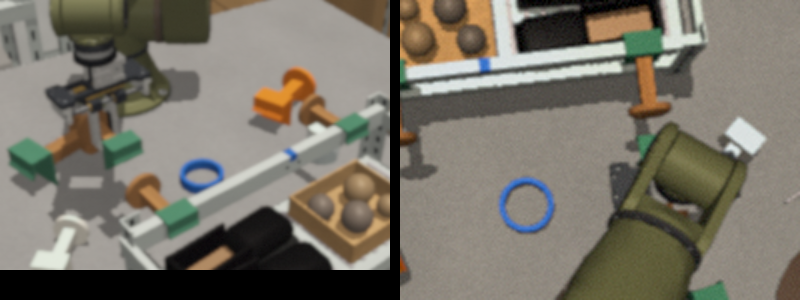

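```bash
python3 -m creep '{"slide":[[0,2,4],[2,5,0],[2.6,5,0],[2.6,5,0],[2.6,5,0],[2.6,4,0],[1,1,0],[0,0,0]],"turn":[0.005,0,0,0,0,0,0,0],"claw":[0,0,0,0,0,0,0,0]}'
python3 -m creep '{"slide":[[0,0,0],[0,0,0]],"turn":[0,0],"claw":[0,0]}'
cat > look.py <<'E'
from h import *
import sys
k=sys.argv[1]
for n in("scene","top"):
    p,d=manip.camera(n); cv2.imwrite(f"pics/{n}{k}.png",p[...,::-1]); np.save(f"{n}{k}.npy",d)
    W=world(n,d);h=cv2.cvtColor(p,cv2.COLOR_RGB2HSV)
    g=(h[...,0]>60)&(h[...,0]<95)&(h[...,1]>80)&(abs(W[...,1]-65)<60)&(W[...,0]>540)&(W[...,0]<700)&(W[...,2]>150)&(W[...,2]<300)
    b=(h[...,0]>100)&(h[...,0]<130)&(h[...,1]>110)&(abs(W[...,1]-67)<25)&(abs(W[...,0]-632)<25)&(W[...,2]>140)&(W[...,2]<215)
    for nm,m in(("green",g),("tape",b)):
        q=W[m]; print(n,nm,m.sum(), np.round(np.percentile(q,[2,50,98],axis=0),1).tolist() if len(q) else "")
    q=W[g]
    if len(q)>20:
        z=np.percentile(q[:,2],90);t=q[abs(q[:,2]-z)<4];print("  top rect",cv2.minAreaRect(t[:,:2].astype(np.float32)),np.median(t[:,2]))
s=cv2.imread(f"pics/scene{k}.png")[130:250,270:470];s=cv2.resize(s,None,fx=4,fy=4,interpolation=cv2.INTER_CUBIC);cv2.imwrite(f"pics/c{k}.png",s)
s=manip.read_state();print(s["eef_pos"],s["eef_rot"],s["wrist_force"])
E
python3 look.py 4
```

```text
clock: 5.55
eef_pos: [571.4, 59.5, 424.7]
eef_rot: [3.142, 0.002, 0.125]
wrist_force: [-0.3, -0.2, -2.5]
finger_gap: 24.1
finger_force: 49.9
clock: 5.8
eef_pos: [570.8, 58.4, 425.9]
eef_rot: [3.141, -0.0, 0.123]
wrist_force: [-0.8, -0.2, -2.4]
finger_gap: 23.4
finger_force: 49.9
scene green 387 [[617.2, 37.1, 219.6], [642.9, 58.4, 267.2], [656.7, 93.1, 275.3]]
scene tape 24 [[629.7, 61.9, 181.2], [641.1, 66.9, 189.4], [645.7, 72.2, 192.8]]
  top rect ((637.1821899414062, 64.60746765136719), (33.959320068359375, 61.56166076660156), 7.460043907165527) 273.6093964231252
top green 0 
top tape 0 
[570.91193935  58.77637837 425.90859971] [ 3.14159087e+00 -3.98230914e-04  1.23778333e-01] [ 0.65347991 -0.98864823 -2.68895801]
```

View pics/c4.png

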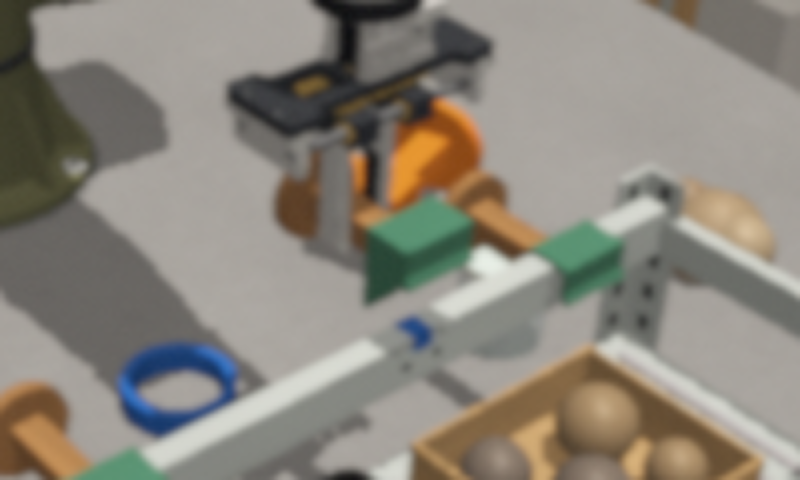

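```bash
python3 - <<'E'
from h import *
for n,k in(("scene","0"),("scene","4"),("top","0")):
    d=np.load(f"{n}{k}.npy");W=world(n,d).reshape(-1,3)
    for lo,hi in((-120,50),(85,150)):
        r=W[(abs(W[:,2]-190)<3)&(abs(W[:,0]-(632-.125*(W[:,1]-67)))<25)&(W[:,1]>lo)&(W[:,1]<hi)]
        dev=r[:,0]+.125*(r[:,1]-67); print(n,k,lo,len(r),np.round(np.percentile(dev,[2,10,50,90,98]),1))
d=np.load("scene4.npy");W=world("scene",d).reshape(-1,3)
r=W[(abs(W[:,2]-273.6)<3)&(abs(W[:,0]-637)<35)&(abs(W[:,1]-64)<40)]
c,s=np.cos(.124),np.sin(.124);a=r[:,0]*c+r[:,1]*s;b=-r[:,0]*s+r[:,1]*c
print(len(r),np.percentile(a,[2,10,50,90,98]),np.percentile(b,[2,10,50,90,98]))
print("tcp",570.9*c+58.7*s,-570.9*s+58.7*c,"mark",622*c+66.3*s,-622*s+66.3*c)
E
```

```text
scene 0 -120 363 [623.3 626.4 635.7 644.1 645.7]
scene 0 85 112 [623.1 625.4 633.9 643.6 644.7]
scene 4 -120 345 [623.2 626.  635.  643.9 645.7]
scene 4 85 108 [623.  625.9 634.2 643.  644.5]
top 0 -120 254 [622.2 623.6 631.6 640.7 642.9]
top 0 85 85 [622.  623.3 631.3 640.8 642.3]
217 [617.61166546 621.5632223  637.84616481 654.10431332 656.65002335] [-43.22089925 -39.00746264 -14.97491455  11.09085783  16.00683711]
tcp 573.7767029890007 -12.36103179642069 mark 625.4243361105348 -11.13956016621357
```

```bash
python3 - <<'E'
from h import *
c,s=np.cos(.124),np.sin(.124)
for n,k in(("top","0"),("scene","0"),("scene","4")):
    im=cv2.imread(f"pics/{n}{k}.png").astype(float);d=np.load(f"{n}{k}.npy");K=manip.calibration(n)
    W=world(n,np.where(d>0,d,0));
    # intersect rays with z=190 plane
    T=np.array(K["pose"]);R=world(n,np.ones((400,640)))-T[:3,3];P=T[:3,3]+R*((190-T[2,3])/R[...,2:])
    w=np.clip(im[...,0]-im[...,2],0,None)
    a=P[...,0]*c+P[...,1]*s;b=-P[...,0]*s+P[...,1]*c
    off=3 if n=="scene" else 0
    m=(abs(a-635.4-off)<8)&(abs(b+11)<30)
    hist=[(x,round(float(np.mean(w[m&(abs(b-x)<2)])))) for x in range(-35,15,3)]
    bg=np.percentile(w[m],40);ww=np.clip(w-bg-15,0,None)*m
    print(n,k,"tape b",(ww*b).sum()/ww.sum(),hist)
E
```

```text
top 0 tape b -10.759918662125806 [(-35, 7), (-32, 7), (-29, 6), (-26, 6), (-23, 17), (-20, 45), (-17, 102), (-14, 134), (-11, 143), (-8, 143), (-5, 114), (-2, 55), (1, 19), (4, 8), (7, 8), (10, 7), (13, 7)]
scene 0 tape b -12.330297602885738 [(-35, 0), (-32, 0), (-29, 0), (-26, 3), (-23, 20), (-20, 52), (-17, 95), (-14, 122), (-11, 124), (-8, 102), (-5, 55), (-2, 23), (1, 3), (4, 0), (7, 0), (10, 0), (13, 0)]
scene 4 tape b -12.374059797241546 [(-35, 0), (-32, 0), (-29, 0), (-26, 4), (-23, 18), (-20, 40), (-17, 68), (-14, 82), (-11, 82), (-8, 73), (-5, 40), (-2, 19), (1, 3), (4, 0), (7, 0), (10, 0), (13, 0)]
```

```bash
python3 -m creep '{"slide":[[0,0.14,-1],[0,0,-2],[0,0,-2],[0,0,-1],[0,0,-0.5],[0,0,-0.5],[0,0,0]],"turn":[0,0,0,0,0,0,0],"claw":[0,0,0,0,0,0,0]}'
python3 look.py 5
```

```text
clock: 6.78
eef_pos: [571.2, 60.8, 355.7]
eef_rot: [3.142, -0.0, 0.125]
wrist_force: [-0.2, 0.1, -2.5]
finger_gap: 23.7
finger_force: 49.9
scene green 273 [[621.4, 38.9, 177.1], [648.2, 67.6, 201.8], [657.4, 94.7, 206.2]]
scene tape 0 
  top rect ((637.6433715820312, 65.37572479248047), (35.84208297729492, 56.026206970214844), 9.940760612487793) 203.67827121802128
top green 0 
top tape 0 
[571.20837704  60.86382216 356.02193699] [ 3.14155247e+00 -5.96046250e-04  1.24820479e-01] [-0.35699791 -0.14488768 -2.01845593]
```

View pics/c5.png

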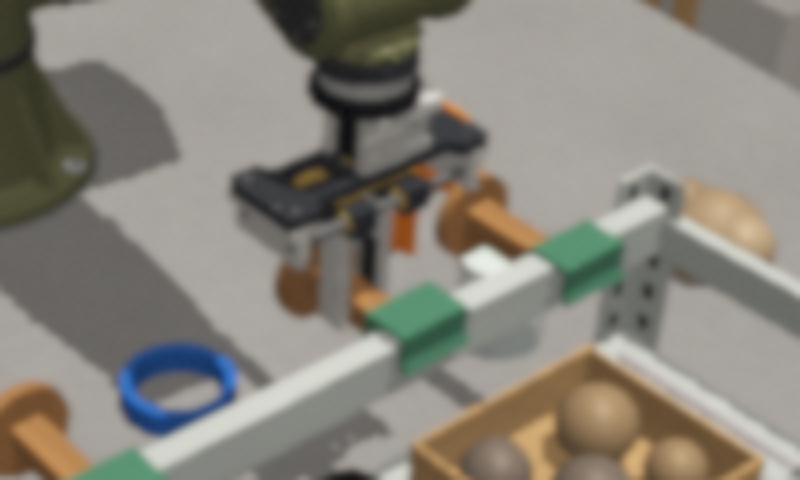

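```bash
python3 -m creep '{"slide":[[0,0,-0.4],[0,0,-0.4],[0,0,0],[0,0,0]],"turn":[0,0,0,0],"claw":[0,0,0,0]}'
python3 -m creep '{"slide":[[0,0,-0.1],[0,0,0],[0,0,0]],"turn":[0,0,0],"claw":[0,0,0]}'
```

```text
clock: 7.38
eef_pos: [571.2, 60.8, 347.7]
eef_rot: [-3.142, -0.0, 0.125]
wrist_force: [0.4, -0.9, -2.9]
finger_gap: 23.9
finger_force: 49.9
clock: 7.75
eef_pos: [571.2, 60.8, 346.7]
eef_rot: [3.142, 0.0, 0.125]
wrist_force: [-0.1, -0.0, -2.8]
finger_gap: 23.6
finger_force: 49.9
```

```bash
python3 -m creep '{"slide":[[0,0,-0.08],[0,0,0],[0,0,0]],"turn":[0,0,0],"claw":[0,0,0]}'
python3 -m creep '{"slide":[[0,0,-0.05],[0,0,0],[0,0,0]],"turn":[0,0,0],"claw":[0,0,0]}'
```

```text
clock: 8.12
eef_pos: [571.2, 60.8, 345.8]
eef_rot: [-3.142, 0.0, 0.125]
wrist_force: [-0.1, 0.1, -2.6]
finger_gap: 24.0
finger_force: 49.9
clock: 8.5
eef_pos: [571.2, 60.8, 345.5]
eef_rot: [-3.142, -0.0, 0.125]
wrist_force: [-1.1, 0.3, 0.6]
finger_gap: 23.8
finger_force: 49.9
```

```bash
python3 -m creep '{"slide":[[0.2,0.025,0],[0.2,0.025,0],[0,0,0],[0,0,0]],"turn":[0,0,0,0],"claw":[0,0,0,0]}'
python3 -m creep '{"slide":[[0.1,0.0125,0],[0,0,0],[0,0,0]],"turn":[0,0,0],"claw":[0,0,0]}'
```

```text
clock: 9.0
eef_pos: [575.3, 61.3, 345.5]
eef_rot: [3.142, -0.001, 0.125]
wrist_force: [1.4, 0.4, 2.0]
finger_gap: 23.8
finger_force: 49.9
clock: 9.38
eef_pos: [576.1, 61.5, 345.4]
eef_rot: [-3.142, 0.0, 0.125]
wrist_force: [-3.8, -0.1, 2.7]
finger_gap: 23.9
finger_force: 49.9
```

```bash
python3 -m creep '{"slide":[[0.03,0.004,0],[0,0,0],[0,0,0]],"turn":[0,0,0],"claw":[0,0,0]}'
python3 -m creep '{"slide":[[0.03,0.004,0],[0,0,0],[0,0,0]],"turn":[0,0,0],"claw":[0,0,0]}'
```

```text
clock: 9.75
eef_pos: [576.3, 61.5, 345.4]
eef_rot: [-3.142, 0.001, 0.125]
wrist_force: [-7.0, -0.2, 4.1]
finger_gap: 23.5
finger_force: 49.9
clock: 10.12
eef_pos: [576.4, 61.6, 345.3]
eef_rot: [-3.141, 0.002, 0.125]
wrist_force: [-9.5, -0.7, 5.0]
finger_gap: 23.8
finger_force: 49.9
```

```bash
python3 -m creep '{"slide":[[0.02,0.003,-0.0],[0.02,0.003,-0.0],[0,0,0.03],[0,0,0]],"turn":[0,0,0,0],"claw":[0,0,0,0]}'
python3 look.py 6
python3 - <<'E'
from h import *
f=[]
for i in range(8):
    manip.camera("top");s=manip.read_state();f.append(np.r_[s["wrist_force"],s["moment"]])
print(np.round(np.mean(f,0),2),np.round(np.std(f,0),2))
E
```

```text
clock: 10.62
eef_pos: [576.7, 61.7, 345.4]
eef_rot: [-3.141, 0.003, 0.125]
wrist_force: [-10.6, -0.4, 4.9]
finger_gap: 23.9
finger_force: 49.9
scene green 258 [[626.4, 43.9, 167.4], [653.3, 68.5, 191.9], [662.4, 94.7, 196.3]]
scene tape 0 
  top rect ((642.82421875, 66.85678100585938), (34.08704376220703, 57.0841178894043), 5.979307651519775) 193.5833314093174
top green 0 
top tape 0 
[576.71678115  61.64021663 345.42751833] [-3.14125562e+00  2.56709946e-03  1.24700684e-01] [-11.44804677  -1.01804453   5.20224598]
[-1.086e+01 -3.800e-01  5.120e+00  1.000e-02  1.590e+00 -1.000e-01] [0.59 0.42 0.42 0.03 0.03 0.02]
```

View pics/c6.png

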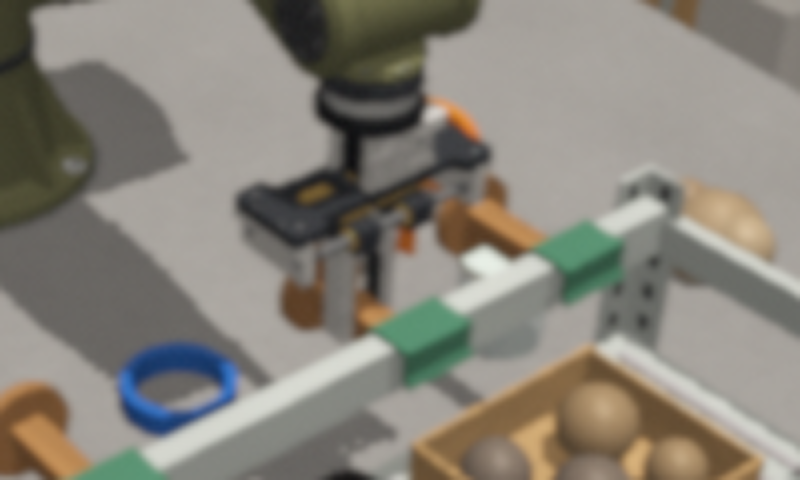

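```bash
python3 -m creep '{"slide":[[0,0,0.03],[0,0,0.02],[0.02,0.002,0],[0,0,0],[0,0,0]],"turn":[0,0,0,0,0],"claw":[0,0,0,0,0]}'
cat > f.py <<'E'
from h import *
f=[]
for i in range(8):
    manip.camera("top");s=manip.read_state();f.append(np.r_[s["wrist_force"],s["moment"]])
print(np.round(np.mean(f,0),2),s["eef_pos"],s["eef_rot"])
E
python3 f.py
```

```text
clock: 11.75
eef_pos: [576.9, 61.7, 345.5]
eef_rot: [-3.141, 0.003, 0.125]
wrist_force: [-11.6, -0.1, 2.3]
finger_gap: 23.9
finger_force: 49.9
[-10.66  -0.31   2.13   0.02   1.57  -0.11] [576.86019976  61.6776361  345.52032315] [-3.14116456  0.00337113  0.12475964]
```

```bash
python3 -m creep '{"slide":[[0,0,0.02],[0.03,0.004,0],[0.02,0.002,0],[0,0,0],[0,0,0]],"turn":[0,0,0,0,0],"claw":[0,0,0,0,0]}'
python3 f.py; python3 look.py 7
```

```text
clock: 12.78
eef_pos: [577.1, 61.8, 345.5]
eef_rot: [-3.141, 0.005, 0.125]
wrist_force: [-14.7, -0.5, 3.5]
finger_gap: 23.6
finger_force: 49.9
[-1.473e+01 -1.800e-01  2.710e+00 -1.000e-02  2.160e+00 -1.600e-01] [577.15141069  61.74706967 345.52650631] [-3.14104811  0.00470591  0.12470916]
scene green 259 [[626.9, 43.4, 167.8], [653.7, 69.1, 192.4], [661.8, 95.6, 195.6]]
scene tape 0 
  top rect ((643.29931640625, 67.40911102294922), (33.1978759765625, 58.15228271484375), 11.215737342834473) 193.5201400710884
top green 0 
top tape 0 
[577.14109042  61.73066094 345.49684863] [-3.14102632  0.00481885  0.12466299] [-14.2932124   -0.52238027   3.39065108]
```

```bash
python3 -m creep '{"slide":[[-0.02,-0.002,0],[0,0,0],[0,0,0],[0,0,0]],"turn":[0,0,0,0],"claw":[0,0,0,0]}'
python3 f.py
python3 - <<'E'
from h import *
c,s=np.cos(.1247),np.sin(.1247)
im=cv2.imread("pics/scene7.png");h=cv2.cvtColor(im,cv2.COLOR_BGR2HSV);W=world("scene",np.load("scene7.npy"))
m=(h[...,0]>60)&(h[...,0]<95)&(h[...,1]>80)&(abs(W[...,0]-643)<25)&(abs(W[...,1]-66)<45)&(W[...,2]>160)&(W[...,2]<200)
q=W[m];a=q[:,0]*c+q[:,1]*s;b=-q[:,0]*s+q[:,1]*c
print("peg b",np.percentile(b,[1,3,97,99]),b[[0]]*0+(np.percentile(b,2)+np.percentile(b,98))/2)
t=q[abs(q[:,2]-194)<4]
A=np.c_[t[:,0]*c+t[:,1]*s-640,-t[:,0]*s+t[:,1]*c+12,np.ones(len(t))];print("tilt",np.linalg.lstsq(A,t[:,2],rcond=None)[0],len(t))
E
```

```text
clock: 13.78
eef_pos: [577.0, 61.7, 345.5]
eef_rot: [-3.141, 0.004, 0.125]
wrist_force: [-12.6, 0.0, 1.9]
finger_gap: 23.7
finger_force: 49.9
[-1.281e+01 -1.000e-02  1.970e+00  3.000e-02  1.840e+00 -1.800e-01] [577.04454427  61.74653306 345.51697736] [-3.14103253  0.00423157  0.12474352]
peg b [-39.36641253 -37.62571752  13.29613909  14.5052771 ] [-12.22008763]
tilt [-6.64179748e-03 -1.19091420e-02  1.93556178e+02] 157
```

Peg centre reads -12.2 against the tape at -12.35 in the same camera. It is down (bridge top at about 194), level, and pushed with 12.8 N at the wrist, so I'm handing in.

```bash
python3 -c "
from cell import manip
print(manip.sign_off())"
```

```text
the job is handed in; nothing more can be done
None
```

The small green peg is hooked on the rail, centred on the tape to within about a millimetre, fully down and level. It is still gripped and pressed against the rail with about 12 to 13 N, and the job is handed in, though sign-off gave no verdict.

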